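Close the cooler and set up its carry handle

TASK

The small blue cooler on the folding table is packed and about to be carried out. Press its white lid down until it snaps fully shut, and only then swing the carry handle up from the front until it clicks home in its upright stop. Leave the cooler standing about where it is, and do not shift or knock over the bottle, cups and canister standing around it.

Things in the scene. Friction and masses are not known exactly. Their poses are not given: they have to be found in the camera images.
- cooler: Small blue cooler, loose on the table: tub 170 mm (x) by 230 mm (y) by 150 mm tall, about 5 kg. Origin at the centre of its underside, z up; its front, over which the handle lies, faces its own -x (towards the robot, within 0.8 rad). A push of over about 14 N at the raised handle can tip it. The handle's pivot axis runs along y, 100 mm above the origin.
- lid (a joint): White lid, 174 (x) by 230 by 22 mm, hinged at the tub's top rear edge (85 mm behind the origin, 150 mm up). 0 rad = fully shut (top face 172 mm above the table); grows to 0.9 as its front rises. Stays where left; the last 0.1 rad is a stiff snap, overcome by pressing on its front part (7 to 10 N in all), after which it holds itself shut.
- lid_pad (a point): Centre of the round blue press pad, 32 mm across, on the lid's top face, mid-width, 37 mm behind the lid's front edge (137 mm from the hinge line). It moves with the lid.
- handle (a joint): White U-shaped carry handle: 14 mm thick legs, 140 mm long, 133 mm either side of the middle, joined by a cross bar. 0 rad = level, out to the front; grows as it swings up; 1.57 = upright, 1.62 = seated in the end stop. Stays where left; 2 N at the bar moves it, 6 to 8 N takes it over the click (1.27 to 1.45); past 1.55 it springs home. A lid well ajar bars its way; the shut lid clears it.
- grip (a point): Centre of the black grip sleeve (22 mm thick, 120 mm long along the cooler's y) at the middle of the handle's cross bar (14 mm thick beyond the sleeve), 140 mm from the pivot. Moves with the handle; 240 mm above the table when the handle is up.
- water: Water bottle with a blue label, 64 mm across, 190 mm tall, standing beside the cooler's left (+y) end; origin under its centre.
- cups: Stack of white paper cups, 86 mm across, 148 mm tall, standing behind the cooler; origin under its centre.
- canister: Steel canister with black cap, 92 mm across, 140 mm tall, standing beside the cooler's right (-y) end; origin under its centre.

How it is judged:
By the outcome, as a careful person would: the job done as asked, in the order asked, and still so for the second after the job is handed in, with the robot touching nothing.
It also fails if it takes over 50 s, if anything falls off the work surface, if the arm or the gripper's body presses on something with over 40 N, if the wrist force passes 120 N, or if a joint passes its speed limit or range.

ROBOT

A 7-joint arm with a two-finger parallel gripper is mounted at the origin on the work surface. World frame = base frame: x ahead of the robot, y to its left, z up, the work surface at z = 0. Lengths are in m, angles in rad, forces in N, time in s.
With the tool pointing down it reaches from about 0.425 to 0.825 m from the base axis. Payload 3.6 kg.
Tool frame: the origin (TCP) lies midway between the tips of the shut fingers; the grasp point (between the pads) lies 19 mm behind it (r.pinch_z is the distance from the TCP to the grasp point, in m); x points along the fingers, z is the direction in which the jaws open and shut, and the axes are right-handed (so a half turn about x gives the same grasp; the last joint's range is limited). The gripper opens to 85 mm and grips with 20 to 120 N. Pads are 22 mm wide; open, the fingers measure 114 mm over their backs; the gripper's body (76 mm by 85 mm) begins 54 mm behind the grasp point. The pads swing forward as they close: fully open they stand 13 mm farther back than shut.
Start: joints at [1.296, 0.615, -0.013, 1.423, 0.008, 1.103, -0.04], TCP at [0.159, -0.63, 0.231] pointing down, gripper open.
Joint ranges: [-3.12, 3.12], [-0.3, 2.06], [-1.34, 1.32], [0.26, 2.42], [-1.36, 4.5], [0.01, 1.98], [-2.84, 2.84]. Speed limits (rad/s): [2.79, 2.79, 3.14, 3.14, 3.14, 3.14, 3.14].

INTERFACE

Orientations are given as a rotation vector (axis times angle).
In Python, from rig import r, eyes gives the robot as it stands.
- The arm moves only by the shell command python3 -m pendant 'ROWS' [FORCE]. ROWS is JSON, a list of rows, each an object of numbers: "tx", "ty", "tz": the shift along the tool's x, y, z in cm; "ax", "ay", "az": the turn, a rotation vector about the tool's x, y, z in rad; "grip": the opening, from 0 (shut) to 1 (fully open). A call has 1 to 20 rows; each row shifts and turns the pose as measured when the row begins, along the tool's axes as they then stand; what a row does not reach is not made up. A row lasts 1/8 s, in which the tool goes at most 62.5 mm and 10.7 degrees, less where a joint would pass 70% of its speed; a pose out of reach is approached as far as the arm can. A call is refused whole if a number of a shift passes 6.25 or a number of a turn 0.188, either way. A call with a gripper value outside its range is refused whole. The fingers move at their own pace and stop on an object; FORCE is the grip in N (left out, the last holds). Time passes only in rows, so rows that do not move let the fingers close. It gives the time, the measured TCP pose, the force and the opening at its end, in the units of the state.
- r.sense(): the state, without advancing time (a new reading comes with each control period).
- eyes.capture(name): name is "side" or "top" or "wrist"; returns a dict with "frame" (420x560x3 uint8, red, green, blue), "fx", "fy", "cx", "cy" (pixels), "extrinsics" (4x4, takes a point from camera to world coordinates); the wrist camera has in their place "mount" (4x4, takes a point from camera to tool coordinates, whose origin is the TCP and whose axes are the tool frame's). Camera axes: x right, y down, z forward; pixel columns grow to the right and rows downward; lengths in m; the calibration is good to about 2 mm. A picture is of the moment at which its call begins: read the wrist's pose just before it. There is no depth.
- r.hand_in(): hands the job in, once; it reports no verdict.
The state is a dict: "clock": time; "q": joint angles; "qd": joint speeds; "joint_torque": joint torques, N m; "ee_pos": TCP position; "orientation": TCP orientation; "contact_force": force on the tool from outside, world axes, zero at the start; "wrist_torque": the same for the moment, N m; "opening": opening from 0.0 (shut) to 1.0 (fully open).
Only numpy, scipy, OpenCV 4.12 (cv2) and the standard library are available. Lean on these libraries where they do the work, as an engineer would, in place of code of your own. Each camera call takes 0.05 s, during which the arm holds its last target. There are 200 camera calls.

## Working session

There is one attempt and no reset: what is moved stays moved. The work goes in short steps, Python scripts to look and compute and a shell command to move; the robot and the scene stay as the last step left them, time stands still between calls to the robot, and variables do not carry over. Pictures are saved under pics/ and viewed, about 8 in all and at most 12, crops included, and the job is handed in when it is done.

```bash
mkdir -p pics; ls; python3 - <<'E'
from rig import r, eyes
import cv2, numpy as np
s=r.sense(); print({k:np.round(v,3).tolist() for k,v in s.items()})
for n in("side","top"):
    c=eyes.capture(n); cv2.imwrite(f"pics/{n}0.png",c["frame"][:,:,::-1]); print(n,c["fx"],c["cx"],c["cy"],np.round(c["extrinsics"],3).tolist())
E
```

```text
pics
{'clock': 0.0, 'q': [1.296, 0.616, -0.013, 1.425, 0.008, 1.103, -0.04], 'qd': [-0.0, 0.0, 0.001, 0.001, -0.001, -0.0, 0.001], 'joint_torque': [0.0, -46.921, 0.259, -17.104, 0.01, 0.01, 0.0], 'ee_pos': [0.159, -0.629, 0.23], 'orientation': [1.026, 1.318, -1.024], 'contact_force': [0.438, -0.253, 0.244], 'wrist_torque': [0.027, 0.078, -0.027], 'opening': 1.0}
side 449.7124235551914 273.8219371952655 209.37217263763978 [[0.994, -0.078, 0.07, 0.573], [-0.105, -0.754, 0.649, -0.548], [0.002, -0.653, -0.758, 0.83], [0.0, 0.0, 0.0, 1.0]]
top 392.14535178021964 277.2969427167452 217.9076305252015 [[0.007, -0.99, 0.142, 0.522], [-1.0, -0.006, 0.012, 0.073], [-0.011, -0.142, -0.99, 0.911], [0.0, 0.0, 0.0, 1.0]]
```

View pics/side0.png

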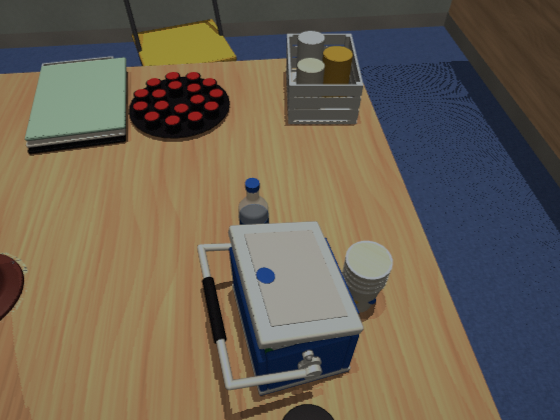

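View pics/top0.png

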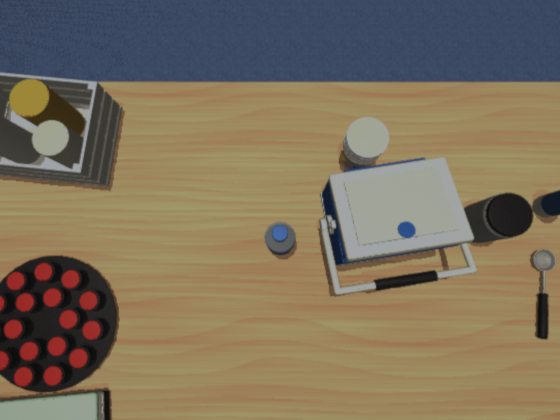

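Side view: lid ajar with its pad at (265,275), and the grip sleeve from (207,280) to (222,338). Top view: pad (406,230), grip sleeve (375,283)–(437,275), bottle cap (280,233), cups (366,139), canister cap (508,215). Next I triangulate these.

```bash
cat > h.py <<'E'
from rig import r, eyes
import numpy as np, cv2
from scipy.spatial.transform import Rotation as R
def ray(c,uv,E=None):
    E=c["extrinsics"] if E is None else E
    d=E[:3,:3]@np.array([(uv[0]-c["cx"])/c["fx"],(uv[1]-c["cy"])/c["fy"],1]); return E[:3,3],d/np.linalg.norm(d)
def plane(c,uv,z,E=None):
    o,d=ray(c,uv,E); return o+d*(z-o[2])/d[2]
def tri(c1,u1,c2,u2):
    (a,d),(b,e)=ray(c1,u1),ray(c2,u2)
    s,t=np.linalg.lstsq(np.c_[d,-e],b-a,rcond=None)[0]
    return (a+s*d+b+t*e)/2, np.linalg.norm(a+s*d-b-t*e)
def blobs(c,mask,amin=30):
    n,l,st,ce=cv2.connectedComponentsWithStats(mask.astype(np.uint8)); return [(st[i].tolist(),ce[i].round(1).tolist()) for i in range(1,n) if st[i,4]>=amin]
def state():
    s=r.sense(); print(round(s["clock"],2),"tcp",np.round(s["ee_pos"],4),"F",np.round(s["contact_force"],1),"op",round(s["opening"],2)); M=R.from_rotvec(s["orientation"]).as_matrix(); print(M.round(3).tolist()); return s,M
def rel(p,ori=None):
    "tool-axis shift in cm to take TCP to p"
    s,M=state(); print("shift cm",(M.T@(np.array(p)-s["ee_pos"])*100).round(2))
E
python3 - <<'E'
from h import *
S=eyes.capture("side");T=eyes.capture("top")
for n,u,v in[("pad",(265,275),(406,230)),("gripL",(207,280),(375,283)),("gripR",(222,338),(437,275)),("barL",(202,247),(336,291)),("barR",(229,384),(473,269)),("lidFL",(234,228),(470,247))]:
    pass
P={}
for n,u,v in[("pad",(265,275),(406,230)),("gripA",(207,280),(375,282.5)),("gripA2",(207,280),(437,275)),("gripB",(222,338),(437,275)),("barA",(202,247),(336,290)),("barB",(229,384),(473,269)),
 ("lidFarFront",(233,228),(342,259)),("lidNearFront",(262,341),(468,247)),("lidFarRear",(318,227),(331,170)),("lidNearRear",(352,330),(445,163)),("cap",(252,184),(280,233))]:
    p,e=tri(S,u,T,v); print(n,p.round(3),"gap",e.round(4))
print("cups",plane(T,(366,139),.148),plane(S,(367,260),.148)); print("can",plane(T,(509,215),.14)); print("cap",plane(T,(280,233),.19))
for n,c in(("S",S),("T",T)):
    h=cv2.cvtColor(c["frame"],cv2.COLOR_RGB2HSV); m=(h[...,0]>100)&(h[...,0]<125)&(h[...,1]>150)&(h[...,2]>80)
    print(n,[b for b in blobs(c,m) if b[0][4]<3000])
E
```

```text
pad [ 0.602 -0.151  0.203] gap 0.0004
gripA [ 0.504 -0.108  0.137] gap 0.0063
gripA2 [ 0.518 -0.183  0.255] gap 0.0091
gripB [ 0.523 -0.225  0.145] gap 0.0024
barA [ 0.492 -0.032  0.134] gap 0.0003
barB [ 0.533 -0.298  0.139] gap 0.0017
lidFarFront [ 0.552 -0.036  0.189] gap 0.0041
lidNearFront [ 0.58  -0.262  0.199] gap 0.0145
lidFarRear [ 0.72  -0.023  0.156] gap 0.0109
lidNearRear [ 0.734 -0.243  0.167] gap 0.0069
cap [0.597 0.077 0.183] gap 0.0009
cups [ 0.79289383 -0.09515131  0.148     ] [ 0.79250352 -0.10313149  0.148     ]
can [ 0.64051566 -0.37461529  0.14      ]
cap [0.59687055 0.07699188 0.19      ]
S [([246, 178, 13, 10, 110], [251.9, 182.8]), ([257, 268, 18, 15, 208], [265.1, 275.0])]
T [([399, 223, 15, 14, 173], [406.1, 229.3])]
```

Measurements agree with each other: bar length is 269 mm (266 given), cooler yaw ≈0.15, origin ≈(0.646,-0.145), lid ≈0.23 rad and handle ≈0.27 rad. Next I work out the move to above the pad.

```bash
python3 - <<'E'
from h import *
s,M=state(); rel([.597,-.152,.23])
cx=np.array([.988,.152,0])
for sg in(1,-1):
    z=sg*cx; x=np.array([0,0,-1.]); W=np.c_[x,np.cross(z,x),z]
    print(sg,R.from_matrix(M.T@W).as_rotvec().round(3), s["q"][6])
E
```

```text
0.2 tcp [ 0.1593 -0.6297  0.2306] F [ 0.  -0.  -0.7] op 1.0
[[-0.0, 0.969, 0.245], [0.002, 0.245, -0.969], [-1.0, 0.0, -0.002]]
0.2 tcp [ 0.1593 -0.6297  0.2306] F [ 0.  -0.  -0.7] op 1.0
[[-0.0, 0.969, 0.245], [0.002, 0.245, -0.969], [-1.0, 0.0, -0.002]]
shift cm [  0.11  54.15 -35.57]
1 [-1.476e+00 -1.000e-03 -1.000e-03] -0.04034063084042318
-1 [ 1.666e+00 -1.000e-03  1.000e-03] -0.04034063084042318
```

```bash
python3 -m pendant '[{"ty":4.5,"tz":-3,"tx":-0.3,"grip":0},{"ty":4.5,"tz":-3,"tx":-0.3},{"ty":4.5,"tz":-3},{"ty":4.5,"tz":-3},{"ty":4.5,"tz":-3},{"ty":4.5,"tz":-3},{"ty":4.5,"tz":-3},{"ty":4.5,"tz":-3},{"ty":4.5,"tz":-3},{"ty":4.5,"tz":-3},{"ax":-0.184},{"ax":-0.184},{"ax":-0.184},{"ax":-0.184},{"ax":-0.184},{"ax":-0.184},{"ax":-0.184},{"ax":-0.184}]'; python3 -c "
from h import *
rel([.597,-.152,.215])"
```

```text
0.2 tcp [ 0.1593 -0.6297  0.2306] F [ 0.  -0.  -0.7] op 1.0
[[-0.0, 0.969, 0.245], [0.002, 0.245, -0.969], [-1.0, 0.0, -0.002]]
shift cm [  1.61  54.15 -35.57]schema error: expected keys tx, ty, tz, ax, ay, az, grip
```

```bash
python3 -m pendant '[{"tx":-0.3,"ty":4.5,"tz":-3,"ax":0,"ay":0,"az":0,"grip":0},{"tx":-0.3,"ty":4.5,"tz":-3,"ax":0,"ay":0,"az":0,"grip":0},{"tx":0,"ty":4.5,"tz":-3,"ax":0,"ay":0,"az":0,"grip":0},{"tx":0,"ty":4.5,"tz":-3,"ax":0,"ay":0,"az":0,"grip":0},{"tx":0,"ty":4.5,"tz":-3,"ax":0,"ay":0,"az":0,"grip":0},{"tx":0,"ty":4.5,"tz":-3,"ax":0,"ay":0,"az":0,"grip":0},{"tx":0,"ty":4.5,"tz":-3,"ax":0,"ay":0,"az":0,"grip":0},{"tx":0,"ty":4.5,"tz":-3,"ax":0,"ay":0,"az":0,"grip":0},{"tx":0,"ty":4.5,"tz":-3,"ax":0,"ay":0,"az":0,"grip":0},{"tx":0,"ty":4.5,"tz":-3,"ax":0,"ay":0,"az":0,"grip":0},{"tx":0,"ty":0,"tz":0,"ax":-0.184,"ay":0,"az":0,"grip":0},{"tx":0,"ty":0,"tz":0,"ax":-0.184,"ay":0,"az":0,"grip":0},{"tx":0,"ty":0,"tz":0,"ax":-0.184,"ay":0,"az":0,"grip":0},{"tx":0,"ty":0,"tz":0,"ax":-0.184,"ay":0,"az":0,"grip":0},{"tx":0,"ty":0,"tz":0,"ax":-0.184,"ay":0,"az":0,"grip":0},{"tx":0,"ty":0,"tz":0,"ax":-0.184,"ay":0,"az":0,"grip":0},{"tx":0,"ty":0,"tz":0,"ax":-0.184,"ay":0,"az":0,"grip":0},{"tx":0,"ty":0,"tz":0,"ax":-0.184,"ay":0,"az":0,"grip":0}]'; python3 -c "
from h import *
rel([.597,-.152,.215])"
```

```text
clock: 2.45
ee_pos: [0.5332, -0.2141, 0.232]
orientation: [-0.128, 1.572, 0.134]
contact_force: [0.0, 0.1, 0.2]
opening: -0.003
2.45 tcp [ 0.5332 -0.2141  0.232 ] F [0.  0.1 0.2] op -0.0
[[-0.005, -0.166, 0.986], [0.003, 0.986, 0.166], [-1.0, 0.004, -0.004]]
shift cm [1.69 5.06 7.33]
```

```bash
python3 -m pendant '[{"tx":0,"ty":2.5,"tz":3.7,"ax":0,"ay":0,"az":0,"grip":0},{"tx":0,"ty":2.5,"tz":3.6,"ax":0,"ay":0,"az":0,"grip":0},{"tx":0,"ty":0,"tz":0,"ax":0,"ay":0,"az":0,"grip":0}]'; python3 - <<'E'
from h import *
rel([.597,-.152,.215])
s=r.sense();c=eyes.capture("wrist"); cv2.imwrite("pics/w1.png",c["frame"][:,:,::-1])
E0=np.eye(4);E0[:3,:3]=R.from_rotvec(s["orientation"]).as_matrix();E0[:3,3]=s["ee_pos"];E=E0@c["mount"]
print(E.round(3).tolist())
h=cv2.cvtColor(c["frame"],cv2.COLOR_RGB2HSV); m=(h[...,0]>100)&(h[...,0]<125)&(h[...,1]>150)&(h[...,2]>80)
for b in blobs(c,m): print(b,plane(c,b[1],.203,E).round(3))
E
```

```text
clock: 2.82
ee_pos: [0.5973, -0.1538, 0.2307]
orientation: [-0.125, 1.574, 0.131]
contact_force: [-1.3, -0.9, 0.2]
opening: 0.0
2.83 tcp [ 0.5973 -0.1538  0.2307] F [-1.3 -0.9  0.2] op 0.0
[[-0.007, -0.162, 0.987], [0.003, 0.987, 0.162], [-1.0, 0.004, -0.007]]
shift cm [1.57 0.17 0.01]
[[0.987, 0.156, 0.044, 0.586], [0.162, -0.939, -0.302, -0.075], [-0.006, 0.305, -0.952, 0.374], [0.0, 0.0, 0.0, 1.0]]
([264, 226, 58, 49, 1922], [294.3, 249.0]) [ 0.604 -0.147  0.203]
```

View pics/w1.png

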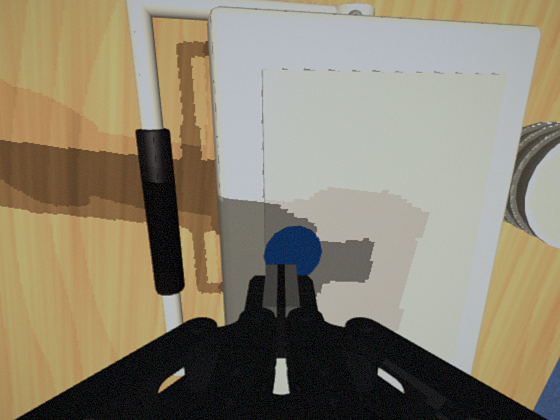

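The wrist view shows the closed fingertips over the blue pad (294,249), with the sleeve at (160,210) to the front. Pressing down next.

```bash
python3 -m pendant '[{"tx":2,"ty":0.2,"tz":0.1,"ax":0,"ay":0,"az":0,"grip":0},{"tx":1,"ty":0,"tz":0,"ax":0,"ay":0,"az":0,"grip":0},{"tx":0.6,"ty":0,"tz":0,"ax":0,"ay":0,"az":0,"grip":0},{"tx":0.6,"ty":0,"tz":0,"ax":0,"ay":0,"az":0,"grip":0},{"tx":0.6,"ty":0,"tz":0,"ax":0,"ay":0,"az":0,"grip":0}]'; python3 -m pendant '[{"tx":0.5,"ty":0,"tz":0,"ax":0,"ay":0,"az":0,"grip":0},{"tx":0.4,"ty":0,"tz":0,"ax":0,"ay":0,"az":0,"grip":0}]';python3 -m pendant '[{"tx":0.4,"ty":0,"tz":0,"ax":0,"ay":0,"az":0,"grip":0}]'
```

```text
clock: 3.5
ee_pos: [0.5941, -0.1598, 0.1823]
orientation: [-0.123, 1.577, 0.117]
contact_force: [-2.6, 1.7, 11.3]
opening: -0.0
clock: 3.75
ee_pos: [0.5929, -0.16, 0.1747]
orientation: [-0.123, 1.579, 0.116]
contact_force: [-1.0, 0.5, 0.2]
opening: 0.001
clock: 3.88
ee_pos: [0.5933, -0.1602, 0.1724]
orientation: [-0.123, 1.578, 0.115]
contact_force: [-6.6, 0.0, 19.6]
opening: 0.0
```

```bash
python3 -m pendant '[{"tx":-2,"ty":0,"tz":0,"ax":0,"ay":0,"az":0,"grip":0},{"tx":-5,"ty":0,"tz":0,"ax":0,"ay":0,"az":0,"grip":0.45},{"tx":-3,"ty":0,"tz":-5,"ax":0,"ay":0,"az":0,"grip":0.45},{"tx":0,"ty":0,"tz":-5,"ax":0,"ay":0,"az":0,"grip":0.45},{"tx":0,"ty":0,"tz":-5,"ax":0,"ay":0,"az":0,"grip":0.45},{"tx":0,"ty":0,"tz":0,"ax":0,"ay":0,"az":0,"grip":0.45}]'; python3 - <<'E'
from h import *
s,M=state()
c=eyes.capture("wrist");S=eyes.capture("side");T=eyes.capture("top")
E0=np.eye(4);E0[:3,:3]=M;E0[:3,3]=s["ee_pos"];E=E0@c["mount"]
for n,k,EE in(("w",c,E),("s",S,None),("t",T,None)):
    h=cv2.cvtColor(k["frame"],cv2.COLOR_RGB2HSV); m=(h[...,0]>100)&(h[...,0]<125)&(h[...,1]>150)&(h[...,2]>80)
    for b in blobs(k,m):
        if b[0][4]<4000: print(n,b,plane(k,b[1],.172,EE).round(3))
np.save("E2.npy",E)
cv2.imwrite("pics/wt2.png",np.hstack([cv2.resize(c["frame"],(400,300)),cv2.resize(S["frame"],(400,300))])[:,:,::-1]); cv2.imwrite("pics/w2.png",c["frame"][:,:,::-1])
E
```

```text
clock: 4.62
ee_pos: [0.4451, -0.1841, 0.2749]
orientation: [-0.125, 1.572, 0.113]
contact_force: [-0.2, -0.3, 0.0]
opening: 0.448
4.62 tcp [ 0.4451 -0.1841  0.2749] F [-0.2 -0.3  0. ] op 0.45
[[-0.004, -0.151, 0.989], [-0.008, 0.989, 0.151], [-1.0, -0.007, -0.005]]
w ([468, 180, 43, 40, 1321], [489.1, 200.0]) [ 0.596 -0.15   0.172]
s ([246, 178, 13, 11, 112], [251.9, 182.8]) [0.597 0.091 0.172]
s ([323, 238, 35, 75, 219], [341.2, 277.2]) [ 0.732 -0.149  0.172]
s ([251, 279, 18, 16, 212], [259.8, 286.8]) [ 0.592 -0.153  0.172]
t ([345, 159, 80, 14, 154], [380.8, 166.0]) [ 0.73  -0.117  0.172]
t ([395, 230, 15, 14, 162], [401.6, 236.5]) [ 0.594 -0.152  0.172]
```

View pics/wt2.png

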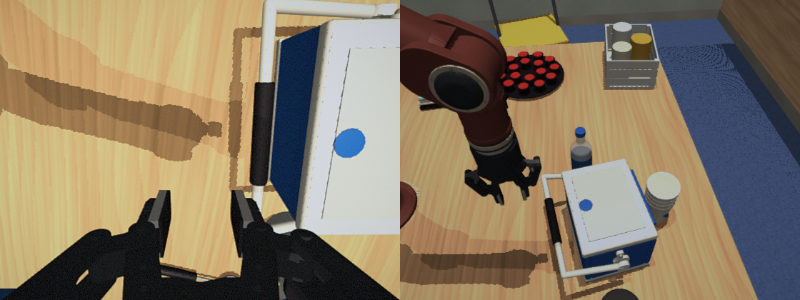

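Lid shut: the pad reads (0.594,-0.152) on the z=0.172 plane in all three views, matching the prediction, and the cooler hasn't moved. The sleeve in the wrist view runs from about (365,116) to (365,259).

```bash
python3 - <<'E'
from h import *
E=np.load("E2.npy");c=eyes.capture("wrist");T=eyes.capture("top");c["extrinsics"]=E
w=cv2.imread("pics/w2.png").max(2)<60
for v in(130,160,190,220,240):
    x=np.where(w[v,330:400])[0]+330; print(v,x.min(),x.max())
S=eyes.capture("side")
for z in(.135,.14): print(z,plane(c,(365,187.5),z,E).round(4),plane(T,(406,279),z).round(4),plane(S,(214,309),z).round(4))
rel([.5125,-.165,.2])
E
```

```text
130 356 383
160 355 381
190 353 378
220 352 376
240 350 374
0.135 [ 0.5137 -0.1625  0.135 ] [ 0.5141 -0.1687  0.135 ] [ 0.5119 -0.1664  0.135 ]
0.14 [ 0.5123 -0.1615  0.14  ] [ 0.5141 -0.1671  0.14  ] [ 0.5123 -0.1692  0.14  ]
4.92 tcp [ 0.4498 -0.1822  0.2748] F [ 0.  -0.2  0.1] op 0.45
[[-0.001, -0.156, 0.988], [-0.005, 0.988, 0.156], [-1.0, -0.005, -0.001]]
shift cm [7.46 0.76 6.47]
```

```bash
python3 -m pendant '[{"tx":2,"ty":0.4,"tz":3.2,"ax":0,"ay":0,"az":0,"grip":0.45},{"tx":2,"ty":0.4,"tz":3.2,"ax":0,"ay":0,"az":0,"grip":0.45},{"tx":2,"ty":0,"tz":0,"ax":0,"ay":0,"az":0,"grip":0.45},{"tx":0,"ty":0,"tz":0,"ax":0,"ay":0,"az":0,"grip":0.45}]' ; python3 - <<'E'
from h import *
rel([.513,-.166,.117])
s,M=state();c=eyes.capture("wrist")
cv2.imwrite("pics/w3.png",c["frame"][:,:,::-1])
E
```

```text
clock: 5.42
ee_pos: [0.518, -0.1629, 0.212]
orientation: [-0.128, 1.565, 0.122]
contact_force: [-1.0, 0.1, 0.3]
opening: 0.447
5.42 tcp [ 0.518  -0.1629  0.212 ] F [-1.   0.1  0.3] op 0.45
[[0.002, -0.158, 0.987], [-0.004, 0.987, 0.158], [-1.0, -0.004, 0.001]]
shift cm [ 9.5  -0.19 -0.55]
5.42 tcp [ 0.518  -0.1629  0.212 ] F [-1.   0.1  0.3] op 0.45
[[0.002, -0.158, 0.987], [-0.004, 0.987, 0.158], [-1.0, -0.004, 0.001]]
```

View pics/w3.png

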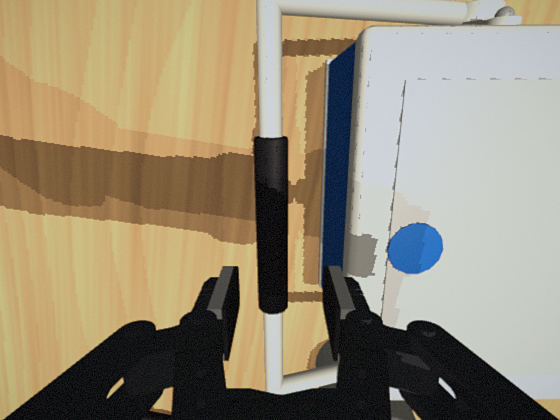

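The sleeve (272,225) lies between the fingers, slightly left of centre, as computed. Shift −0.5 cm and descend.

```bash
python3 -m pendant '[{"tx":2,"ty":-0.2,"tz":-0.55,"ax":0,"ay":0,"az":0,"grip":0.45},{"tx":2.5,"ty":0,"tz":0,"ax":0,"ay":0,"az":0,"grip":0.45},{"tx":2.5,"ty":0,"tz":0,"ax":0,"ay":0,"az":0,"grip":0.45},{"tx":1.5,"ty":0,"tz":0,"ax":0,"ay":0,"az":0,"grip":0.45},{"tx":0.5,"ty":0,"tz":0,"ax":0,"ay":0,"az":0,"grip":0.45}]' ; python3 -c "
from h import *
rel([.513,-.166,.117])"
```

```text
clock: 6.1
ee_pos: [0.5204, -0.1671, 0.1286]
orientation: [-0.132, 1.549, 0.116]
contact_force: [-12.3, 0.8, 28.9]
opening: 0.448
6.1 tcp [ 0.5204 -0.1671  0.1286] F [-12.3   0.8  28.9] op 0.45
[[0.019, -0.158, 0.987], [-0.008, 0.987, 0.158], [-1.0, -0.011, 0.017]]
shift cm [ 1.15  0.24 -0.73]
```

Unexpected contact: 29 N, most likely a rear knuckle on the lid's front edge. I'll back off upward, then come in tilted so the hand leans away from the lid.

```bash
python3 -m pendant '[{"tx":-3,"ty":0,"tz":-0.3,"ax":0,"ay":0,"az":0,"grip":0.45},{"tx":-4,"ty":0,"tz":-1,"ax":0,"ay":0,"az":0,"grip":0.45},{"tx":0,"ty":0,"tz":-2,"ax":0,"ay":-0.17,"az":0,"grip":0.45},{"tx":0,"ty":0,"tz":-1,"ax":0,"ay":-0.17,"az":0,"grip":0.45},{"tx":0,"ty":0,"tz":0,"ax":0,"ay":-0.17,"az":0,"grip":0.45},{"tx":0,"ty":0,"tz":0,"ax":0,"ay":-0.1,"az":0,"grip":0.45},{"tx":0,"ty":0,"tz":0,"ax":0,"ay":0,"az":0,"grip":0.45}]' ; python3 - <<'E'
from h import *
s,M=state();c=eyes.capture("wrist");S=eyes.capture("side")
cv2.imwrite("pics/ws4.png",np.hstack([cv2.resize(c["frame"],(400,300)),cv2.resize(S["frame"],(400,300))])[:,:,::-1])
E0=np.eye(4);E0[:3,:3]=M;E0[:3,3]=s["ee_pos"];E=E0@c["mount"];np.save("E4.npy",E)
for n,k,EE in(("w",c,E),("s",S,None)):
    h=cv2.cvtColor(k["frame"],cv2.COLOR_RGB2HSV); m=(h[...,0]>100)&(h[...,0]<125)&(h[...,1]>150)&(h[...,2]>80)
    for b in blobs(k,m):
        if b[0][4]<4000: print(n,b,plane(k,b[1],.172,EE).round(3))
    cv2.imwrite(f"pics/{n}4.png",k["frame"][:,:,::-1])
rel(np.array([.513,-.166,.138])+.021*M[:,0])
E
```

```text
clock: 6.98
ee_pos: [0.4819, -0.1781, 0.2124]
orientation: [-0.093, 0.92, 0.14]
contact_force: [0.5, -0.6, 0.0]
opening: 0.45
6.97 tcp [ 0.4819 -0.1781  0.2124] F [ 0.5 -0.6  0. ] op 0.45
[[0.598, -0.16, 0.786], [0.081, 0.987, 0.14], [-0.798, -0.02, 0.603]]
w ([227, 46, 13, 220, 1551], [233.6, 132.3]) [ 0.473 -0.114  0.172]
w ([217, 49, 2, 34, 40], [217.6, 65.3]) [ 0.461 -0.085  0.172]
w ([218, 84, 4, 47, 52], [219.5, 107.1]) [ 0.464 -0.103  0.172]
w ([360, 182, 28, 41, 829], [373.8, 202.4]) [ 0.597 -0.151  0.172]
s ([246, 178, 13, 10, 110], [251.9, 182.8]) [0.597 0.091 0.172]
s ([323, 238, 35, 75, 219], [341.1, 277.1]) [ 0.732 -0.149  0.172]
s ([251, 279, 18, 16, 212], [259.8, 286.8]) [ 0.592 -0.153  0.172]
7.08 tcp [ 0.4847 -0.1772  0.2139] F [-0.2 -0.7 -0.2] op 0.45
[[0.601, -0.163, 0.783], [0.08, 0.986, 0.144], [-0.795, -0.023, 0.606]]
shift cm [ 9.93  0.82 -2.23]
```

View pics/ws4.png

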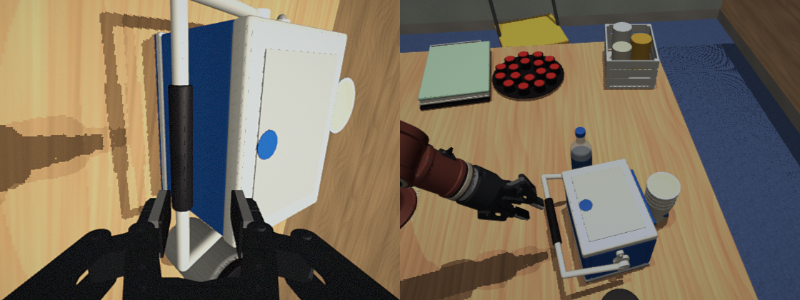

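Pad and cooler unchanged. The sleeve is at about (255,206) in the wrist frame, between and ahead of the fingers. Check its ray, then approach along the tilted tool axis.

```bash
python3 - <<'E'
from h import *
E=np.load("E4.npy");c=eyes.capture("wrist");S=eyes.capture("side");c["extrinsics"]=E
w=cv2.imread("pics/w4.png").max(2)<50; s4=cv2.imread("pics/s4.png").max(2)<50
for v in(130,170,210,240):
    x=np.where(w[v,225:285])[0]+225; print(v,x.min(),x.max())
for v in(285,300,315,330):
    x=np.where(s4[v,190:235])[0]+190; print("s",v,x.min(),x.max())
print(tri(c,(255,206),S,(214,309)))
E
```

```text
130 236 269
170 237 269
210 238 269
240 239 269
s 285 190 234
s 300 206 217
s 315 209 220
s 330 212 223
(array([ 0.51413229, -0.16340529,  0.13466064]), np.float64(0.006820769348978697))
```

```bash
python3 -m pendant '[{"tx":2,"ty":0.8,"tz":-1.2,"ax":0,"ay":0,"az":0,"grip":0.5},{"tx":2,"ty":0,"tz":-1.2,"ax":0,"ay":0,"az":0,"grip":0.5},{"tx":0,"ty":0,"tz":0,"ax":0,"ay":0,"az":0,"grip":0.5}]' ; python3 -c "
from h import *
s,M=state()
rel(np.array([.513,-.166,.138])+.021*M[:,0])"
```

```text
clock: 7.55
ee_pos: [0.4978, -0.1771, 0.1922]
orientation: [-0.098, 0.941, 0.166]
contact_force: [-0.0, 0.2, -0.2]
opening: 0.5
7.55 tcp [ 0.4978 -0.1771  0.1922] F [-0.   0.2 -0.2] op 0.5
[[0.578, -0.184, 0.795], [0.099, 0.983, 0.156], [-0.81, -0.011, 0.586]]
7.55 tcp [ 0.4978 -0.1771  0.1922] F [-0.   0.2 -0.2] op 0.5
[[0.578, -0.184, 0.795], [0.099, 0.983, 0.156], [-0.81, -0.011, 0.586]]
shift cm [ 7.48  0.88 -1.8 ]
```

```bash
python3 -m pendant '[{"tx":0,"ty":0.8,"tz":-2,"ax":0,"ay":0,"az":0,"grip":0.5},{"tx":0,"ty":0.4,"tz":-0.6,"ax":0,"ay":0,"az":0,"grip":0.5},{"tx":0,"ty":0,"tz":0,"ax":0,"ay":0,"az":0,"grip":0.5}]' ; python3 -c "
from h import *
s,M=state()
rel(np.array([.513,-.166,.137])+.021*M[:,0])"
```

```text
clock: 7.92
ee_pos: [0.4791, -0.1719, 0.1894]
orientation: [-0.1, 0.95, 0.179]
contact_force: [0.1, -0.6, 0.6]
opening: 0.5
7.92 tcp [ 0.4791 -0.1719  0.1894] F [ 0.1 -0.6  0.6] op 0.5
[[0.569, -0.196, 0.799], [0.108, 0.981, 0.163], [-0.816, -0.006, 0.579]]
7.92 tcp [ 0.4791 -0.1719  0.1894] F [ 0.1 -0.6  0.6] op 0.5
[[0.569, -0.196, 0.799], [0.108, 0.981, 0.163], [-0.816, -0.006, 0.579]]
shift cm [ 8.37 -0.05 -0.23]
```

```bash
python3 -m pendant '[{"tx":2.5,"ty":0,"tz":-0.3,"ax":0,"ay":0,"az":0,"grip":0.5},{"tx":2,"ty":0,"tz":0,"ax":0,"ay":0,"az":0,"grip":0.5},{"tx":1.5,"ty":0,"tz":0,"ax":0,"ay":0,"az":0,"grip":0.5},{"tx":0,"ty":0,"tz":0,"ax":0,"ay":0,"az":0,"grip":0.5}]' ; python3 -c "
from h import *
s,M=state()
rel(np.array([.513,-.166,.137])+.021*M[:,0])"
```

```text
clock: 8.43
ee_pos: [0.5021, -0.1686, 0.153]
orientation: [-0.097, 0.991, 0.202]
contact_force: [-0.3, 1.1, -0.3]
opening: 0.501
8.43 tcp [ 0.5021 -0.1686  0.153 ] F [-0.3  1.1 -0.3] op 0.5
[[0.531, -0.213, 0.82], [0.125, 0.977, 0.173], [-0.838, 0.01, 0.546]]
8.43 tcp [ 0.5021 -0.1686  0.153 ] F [-0.3  1.1 -0.3] op 0.5
[[0.531, -0.213, 0.82], [0.125, 0.977, 0.173], [-0.838, 0.01, 0.546]]
shift cm [4.05 0.   0.06]
```

```bash
python3 -m pendant '[{"tx":2,"ty":0,"tz":0,"ax":0.04,"ay":0,"az":0,"grip":0.5},{"tx":1.6,"ty":0,"tz":0,"ax":0.04,"ay":0,"az":0,"grip":0.5},{"tx":1.0,"ty":0,"tz":0,"ax":0,"ay":0,"az":0,"grip":0.5},{"tx":0,"ty":0,"tz":0,"ax":0,"ay":0,"az":0,"grip":0.5}]' ; python3 - <<'E'
from h import *
s,M=state()
rel(np.array([.513,-.166,.137])+.021*M[:,0])
c=eyes.capture("wrist");S=eyes.capture("side")
cv2.imwrite("pics/ws5.png",np.hstack([cv2.resize(c["frame"],(400,300)),cv2.resize(S["frame"][150:420,100:460],(400,300))])[:,:,::-1])
E
```

```text
clock: 8.93
ee_pos: [0.5269, -0.1638, 0.1163]
orientation: [-0.03, 1.0, 0.158]
contact_force: [0.3, -0.7, -0.3]
opening: 0.499
8.93 tcp [ 0.5269 -0.1638  0.1163] F [ 0.3 -0.7 -0.3] op 0.5
[[0.53, -0.146, 0.835], [0.119, 0.988, 0.098], [-0.84, 0.047, 0.541]]
8.93 tcp [ 0.5269 -0.1638  0.1163] F [ 0.3 -0.7 -0.3] op 0.5
[[0.53, -0.146, 0.835], [0.119, 0.988, 0.098], [-0.84, 0.047, 0.541]]
shift cm [-0.4   0.09 -0.07]
```

View pics/ws5.png

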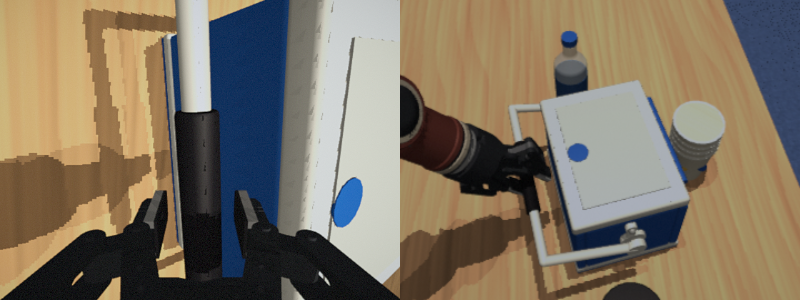

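The sleeve is between the fingers with clearance all round. Close gently at 20 N.

```bash
python3 -m pendant '[{"tx":-0.3,"ty":0,"tz":0,"ax":0,"ay":0,"az":0,"grip":0.15},{"tx":0,"ty":0,"tz":0,"ax":0,"ay":0,"az":0,"grip":0.15},{"tx":0,"ty":0,"tz":0,"ax":0,"ay":0,"az":0,"grip":0.15},{"tx":0,"ty":0,"tz":0,"ax":0,"ay":0,"az":0,"grip":0.15}]' 20; cat >> h.py <<'E'
P0=np.array([.646,-.1445,.1]);CX=np.array([.988,.152,0]);CX/=np.linalg.norm(CX)
def arc(targets,gp=.021):
    s,M=state(); g=s["ee_pos"]-gp*M[:,0]; d=g-P0
    ph=np.arctan2(d[2],-d@CX); print("phi",ph.round(3),"r",np.hypot(d[2],d@CX).round(4),"side",(d@np.array([-CX[1],CX[0],0])).round(4),"tilt",np.arctan2(M[:,0]@CX,-M[2,0]).round(3))
    for t in targets:
        G=P0+.14*(-np.cos(t)*CX+np.sin(t)*np.array([0,0,1])); print(t,"to (cm, tool axes)",(M.T@(G-g)*100).round(2))
E
python3 -c "
from h import *
arc([.3,.4,.5,.6,.7])"
```

```text
clock: 9.52
ee_pos: [0.5251, -0.1644, 0.1209]
orientation: [-0.034, 0.998, 0.159]
contact_force: [1.3, 1.3, -1.9]
opening: 0.251
9.53 tcp [ 0.5251 -0.1644  0.1209] F [ 1.3  1.3 -1.9] op 0.25
[[0.532, -0.149, 0.834], [0.117, 0.988, 0.101], [-0.839, 0.044, 0.543]]
phi 0.28 r 0.1394 side -0.002 tilt 0.575
0.3 to (cm, tool axes) [-0.22  0.21  0.17]
0.4 to (cm, tool axes) [-1.06  0.27  1.28]
0.5 to (cm, tool axes) [-1.79  0.33  2.48]
0.6 to (cm, tool axes) [-2.39  0.38  3.74]
0.7 to (cm, tool axes) [-2.87  0.44  5.05]
```

```bash
python3 -m pendant '[{"tx":-1.1,"ty":0,"tz":1.2,"ax":0,"ay":0,"az":0,"grip":0.15},{"tx":-0.8,"ty":0,"tz":1.2,"ax":0,"ay":0,"az":0,"grip":0.15},{"tx":-0.7,"ty":0,"tz":1.3,"ax":0,"ay":0,"az":0,"grip":0.15},{"tx":-0.4,"ty":0,"tz":1,"ax":0,"ay":0,"az":0,"grip":0.15}]'; python3 -c "
from h import *
arc([.6,.8,.9,1.0,1.1])"
```

```text
clock: 10.02
ee_pos: [0.546, -0.1607, 0.1697]
orientation: [-0.034, 1.004, 0.165]
contact_force: [2.0, 0.7, -4.4]
opening: 0.245
10.03 tcp [ 0.546  -0.1607  0.1697] F [ 2.   0.7 -4.4] op 0.24
[[0.525, -0.154, 0.837], [0.123, 0.987, 0.104], [-0.842, 0.048, 0.537]]
phi 0.66 r 0.1425 side -0.0017 tilt 0.568
0.6 to (cm, tool axes) [ 0.55  0.13 -0.7 ]
0.8 to (cm, tool axes) [-0.28  0.23  1.97]
0.9 to (cm, tool axes) [-0.5   0.27  3.35]
1.0 to (cm, tool axes) [-0.57  0.31  4.75]
1.1 to (cm, tool axes) [-0.5   0.34  6.15]
```

Moving well with small forces. Continuing along the arc.

```bash
python3 -m pendant '[{"tx":-0.2,"ty":0.1,"tz":1.3,"ax":0,"ay":0,"az":0,"grip":0.15},{"tx":-0.2,"ty":0.1,"tz":1.3,"ax":0,"ay":0,"az":0,"grip":0.15},{"tx":-0.1,"ty":0,"tz":1.2,"ax":0,"ay":0,"az":0,"grip":0.15},{"tx":-0.1,"ty":0,"tz":1.2,"ax":0,"ay":0,"az":0,"grip":0.15}]'; python3 -c "
from h import *
arc([1.0,1.1,1.2,1.3])"
```

```text
clock: 10.52
ee_pos: [0.5748, -0.1561, 0.1952]
orientation: [-0.038, 1.029, 0.16]
contact_force: [-1.1, -0.3, -2.6]
opening: 0.248
10.53 tcp [ 0.5748 -0.1561  0.1952] F [-1.1 -0.3 -2.6] op 0.25
[[0.505, -0.151, 0.85], [0.115, 0.988, 0.107], [-0.856, 0.044, 0.516]]
phi 0.938 r 0.1403 side -0.0014 tilt 0.543
1.0 to (cm, tool axes) [-0.02  0.16  0.86]
1.1 to (cm, tool axes) [0.01 0.19 2.26]
1.2 to (cm, tool axes) [0.18 0.22 3.65]
1.3 to (cm, tool axes) [0.49 0.24 5.02]
```

```bash
python3 -m pendant '[{"tx":0,"ty":0.1,"tz":1.2,"ax":0,"ay":0,"az":0,"grip":0.15},{"tx":0.1,"ty":0.1,"tz":1.2,"ax":0,"ay":0,"az":0,"grip":0.15},{"tx":0.2,"ty":0,"tz":1.2,"ax":0,"ay":0,"az":0,"grip":0.15}]'; python3 -c "
from h import *
arc([1.2,1.3,1.4,1.5,1.57])"
```

```text
clock: 10.9
ee_pos: [0.6067, -0.1508, 0.2103]
orientation: [-0.039, 1.035, 0.158]
contact_force: [-4.6, 0.5, 1.0]
opening: 0.252
10.9 tcp [ 0.6067 -0.1508  0.2103] F [-4.6  0.5  1. ] op 0.25
[[0.5, -0.149, 0.853], [0.112, 0.988, 0.107], [-0.858, 0.043, 0.511]]
phi 1.195 r 0.1379 side -0.001 tilt 0.538
1.2 to (cm, tool axes) [-0.19  0.11  0.09]
1.3 to (cm, tool axes) [0.11 0.13 1.46]
1.4 to (cm, tool axes) [0.55 0.15 2.79]
1.5 to (cm, tool axes) [1.11 0.16 4.07]
1.57 to (cm, tool axes) [1.58 0.17 4.93]
```

```bash
python3 -m pendant '[{"tx":0.1,"ty":0,"tz":1,"ax":0,"ay":0,"az":0,"grip":0.15},{"tx":0.3,"ty":0,"tz":1,"ax":0,"ay":0,"az":0,"grip":0.15}]'; python3 -m pendant '[{"tx":0.3,"ty":0,"tz":0.9,"ax":0,"ay":0,"az":0,"grip":0.15},{"tx":0.4,"ty":0,"tz":0.9,"ax":0,"ay":0,"az":0,"grip":0.15}]';  python3 -c "
from h import *
arc([1.4,1.5,1.57,1.62])"
```

```text
clock: 11.15
ee_pos: [0.6255, -0.1478, 0.2162]
orientation: [-0.039, 1.039, 0.158]
contact_force: [-4.5, 0.0, -2.6]
opening: 0.253
clock: 11.4
ee_pos: [0.6443, -0.1446, 0.2184]
orientation: [-0.039, 1.043, 0.159]
contact_force: [-3.6, 0.3, 1.0]
opening: 0.249
11.4 tcp [ 0.6443 -0.1446  0.2184] F [-3.6  0.3  1. ] op 0.25
[[0.493, -0.149, 0.857], [0.112, 0.988, 0.107], [-0.863, 0.043, 0.504]]
phi 1.481 r 0.1371 side -0.0006 tilt 0.529
1.4 to (cm, tool axes) [-0.7   0.06 -0.93]
1.5 to (cm, tool axes) [-0.15  0.08  0.36]
1.57 to (cm, tool axes) [0.32 0.08 1.22]
1.62 to (cm, tool axes) [0.68 0.08 1.82]
```

```bash
python3 -m pendant '[{"tx":0.3,"ty":0,"tz":0.9,"ax":0,"ay":0,"az":0,"grip":0.15},{"tx":0.3,"ty":0,"tz":0.7,"ax":0,"ay":0,"az":0,"grip":0.15}]'; python3 -m pendant '[{"tx":0.2,"ty":0,"tz":0.5,"ax":0,"ay":0,"az":0,"grip":0.15}]';  python3 - <<'E'
from h import *
arc([1.57,1.62])
S=eyes.capture("side");T=eyes.capture("top")
for n,k in(("s",S),("t",T)):
    h=cv2.cvtColor(k["frame"],cv2.COLOR_RGB2HSV); m=(h[...,0]>100)&(h[...,0]<125)&(h[...,1]>150)&(h[...,2]>80)
    for b in blobs(k,m):
        if b[0][4]<4000: print(n,b,plane(k,b[1],.172).round(3))
E
```

```text
clock: 11.65
ee_pos: [0.6618, -0.1418, 0.22]
orientation: [-0.038, 1.045, 0.159]
contact_force: [-1.1, 0.3, -3.5]
opening: 0.251
clock: 11.78
ee_pos: [0.6651, -0.1412, 0.2199]
orientation: [-0.039, 1.052, 0.158]
contact_force: [-20.6, -3.7, 11.1]
opening: 0.253
11.78 tcp [ 0.6651 -0.1412  0.2199] F [-20.6  -3.7  11.1] op 0.25
[[0.486, -0.149, 0.861], [0.111, 0.988, 0.108], [-0.867, 0.043, 0.496]]
phi 1.636 r 0.1384 side -0.0004 tilt 0.521
1.57 to (cm, tool axes) [-0.62  0.05 -0.69]
1.62 to (cm, tool axes) [-0.25  0.05 -0.1 ]
s ([247, 178, 12, 9, 66], [253.6, 181.5]) [0.601 0.094 0.172]
s ([324, 238, 34, 75, 211], [341.5, 277.2]) [ 0.733 -0.149  0.172]
t ([345, 159, 79, 14, 151], [380.7, 165.7]) [ 0.731 -0.117  0.172]
```

It's in the end stop (φ≈1.63, a 20 N spike). Relax, open, and withdraw along the tool.

```bash
python3 -m pendant '[{"tx":-0.2,"ty":0,"tz":-0.15,"ax":0,"ay":0,"az":0,"grip":0.5},{"tx":0,"ty":0,"tz":0,"ax":0,"ay":0,"az":0,"grip":0.5},{"tx":0,"ty":0,"tz":0,"ax":0,"ay":0,"az":0,"grip":0.5}]' ; python3 - <<'E'
from h import *
state()
c=eyes.capture("wrist");S=eyes.capture("side")
cv2.imwrite("pics/ws6.png",np.hstack([cv2.resize(c["frame"],(400,300)),cv2.resize(S["frame"][150:420,100:460],(400,300))])[:,:,::-1])
E
```

```text
clock: 12.25
ee_pos: [0.6671, -0.1415, 0.2261]
orientation: [-0.037, 1.04, 0.157]
contact_force: [-0.1, 0.7, 0.0]
opening: 0.5
12.25 tcp [ 0.6671 -0.1415  0.2261] F [-0.1  0.7  0. ] op 0.5
[[0.496, -0.147, 0.856], [0.112, 0.988, 0.104], [-0.861, 0.044, 0.507]]
```

View pics/ws6.png

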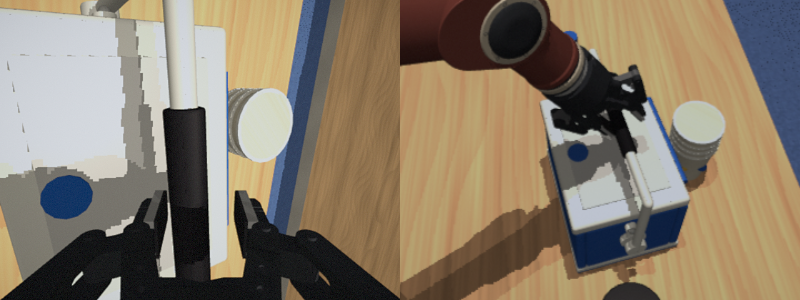

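The sleeve sits free between the open fingers, closer to the front one (left) than the rear. Withdraw along tool −x.

```bash
python3 -m pendant '[{"tx":-1,"ty":0,"tz":-0.4,"ax":0,"ay":0,"az":0,"grip":0.5},{"tx":-2,"ty":0,"tz":-0.1,"ax":0,"ay":0,"az":0,"grip":0.5},{"tx":-3,"ty":0,"tz":0,"ax":0,"ay":0,"az":0,"grip":0.5},{"tx":-4,"ty":0,"tz":0,"ax":0,"ay":0,"az":0,"grip":0.5},{"tx":-4,"ty":0,"tz":-2,"ax":0,"ay":0,"az":0,"grip":0.5},{"tx":-4,"ty":0,"tz":-4,"ax":0,"ay":0,"az":0,"grip":0.5},{"tx":-2,"ty":0,"tz":-4,"ax":0,"ay":0,"az":0,"grip":0.5},{"tx":0,"ty":0,"tz":0,"ax":0,"ay":0,"az":0,"grip":0.5}]' ; python3 - <<'E'
from h import *
state()
S=eyes.capture("side");T=eyes.capture("top")
for n,k in(("s",S),("t",T)):
    h=cv2.cvtColor(k["frame"],cv2.COLOR_RGB2HSV); m=(h[...,0]>100)&(h[...,0]<125)&(h[...,1]>150)&(h[...,2]>80)
    for b in blobs(k,m):
        if b[0][4]<4000: print(n,b,plane(k,b[1],.172).round(3))
cv2.imwrite("pics/st7.png",np.hstack([cv2.resize(k["frame"][120:420,160:560] if n else k["frame"][60:360,160:560],(400,300)) for n,k in((1,S),(0,T))])[:,:,::-1])
cv2.imwrite("pics/s7.png",S["frame"][:,:,::-1]);cv2.imwrite("pics/t7.png",T["frame"][:,:,::-1])
E
```

```text
clock: 13.35
ee_pos: [0.4717, -0.1759, 0.3489]
orientation: [-0.037, 1.04, 0.154]
contact_force: [0.7, 0.4, 0.6]
opening: 0.497
13.35 tcp [ 0.4717 -0.1759  0.3489] F [0.7 0.4 0.6] op 0.5
[[0.496, -0.145, 0.856], [0.11, 0.989, 0.103], [-0.861, 0.042, 0.506]]
s ([246, 178, 13, 10, 110], [251.9, 182.8]) [0.597 0.091 0.172]
s ([323, 238, 35, 75, 217], [341.1, 277.2]) [ 0.732 -0.149  0.172]
s ([251, 279, 18, 16, 213], [259.7, 286.8]) [ 0.592 -0.153  0.172]
t ([345, 159, 80, 14, 157], [381.1, 166.0]) [ 0.73  -0.118  0.172]
t ([395, 230, 15, 14, 162], [401.7, 236.4]) [ 0.594 -0.152  0.172]
```

View pics/st7.png

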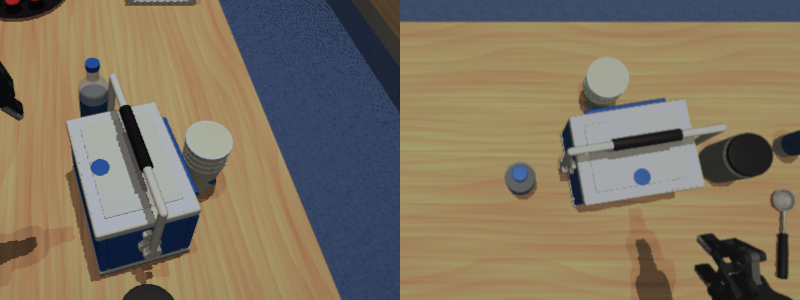

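Pad, bottle cap and cooler edges are pixel-identical to before. The handle is upright with its sleeve at about top (408,198) and side (297,257). Check its angle, then hand in.

```bash
python3 - <<'E'
from h import *
S=eyes.capture("side");T=eyes.capture("top")
p,e=tri(S,(296.5,257.5),T,(408.5,198.5)); d=p-P0; print(p.round(3),e.round(4),"phi",np.arctan2(d[2],-d@CX).round(3))
for a in(1.45,1.57,1.62):
    G=P0+.14*(-np.cos(a)*CX+np.sin(a)*np.array([0,0,1]))
    for k in(S,T):
        q=np.linalg.inv(k["extrinsics"])@np.r_[G,1]; print(a,(q[:2]/q[2]*[k["fx"],k["fy"]]+[k["cx"],k["cy"]]).round(1))
t0=cv2.imread("pics/top0.png").astype(int);t1=cv2.imread("pics/t7.png").astype(int)
for n,(x,y,w,h) in dict(water=(262,215,36,42),cups=(342,115,48,42),can=(484,190,50,50)).items(): print(n,abs(t0-t1)[y:y+h,x:x+w].mean().round(2))
print("cups",plane(T,(160+207,60+79),.148).round(3))
E
```

```text
[ 0.653 -0.146  0.239] 0.0003 phi 1.62
1.45 [281.8 259.2]
1.45 [409.7 212.1]
1.57 [292.  256.6]
1.57 [408.  202.6]
1.62 [296.2 255.8]
1.62 [407.2 198.7]
water 1.61
cups 2.15
can 1.28
cups [ 0.793 -0.097  0.148]
```

Handle at φ = 1.62 (seated), lid shut and neighbours unmoved.

```bash
python3 -c "
from rig import r
print(r.hand_in())"
```

```text
the job is handed in; nothing more can be done
None
```

The lid is snapped shut, the carry handle is seated upright, and the job is handed in. The clock read 13.35 s after the last move. I pressed the lid first, then gripped the sleeve, swung the handle up and let go.

**Last checks:**
- **Lid:** before the handle was moved, the pad sat at the shut height (172 mm) in all three views. It was in the same place in the side and top views after the arm withdrew.
- **Handle:** the sleeve is at (0.653, -0.146, 0.239), which gives 1.62 rad, the end stop.
- **Surroundings:** the cooler and bottle are where they started. The cups and canister also look unchanged in the top view.
- **Robot:** it is clear of everything.

**Unexpected contacts:**
- **First grasp attempt:** coming straight down, the hand met something with about 31 N, probably the lid's front edge. I backed off and came in tilted; nothing had moved.
- **End stop:** the handle reached its stop with a brief push of about 24 N, above the 14 N tipping figure. The cooler did not move.
- **Lid after the snap:** I pressed on to about 20 N to confirm it was fully down.

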